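# Load a two-tier carrying rack with chocolate figures

## Task

Load the carrying rack for the display: on its lower tray stand the chocolate bell in the left bay, the hare in the right bay and the hen between them in the middle bay (left and right as the robot sees them). Then put the upper tier on, all four posts fully down in the tray's corner sockets, and last stand the big egg upright in the seat in the middle of the tier. Chocolate chips easily: set every figure down upright without dropping it or knocking it over, and leave the two ring cutters and the cocoa shaker where they stand.

Things in the scene. Friction and masses are not known exactly. Their poses are not given: they have to be found in the camera images.
- tray: Lower rack tray, steel, immovable, 141 (x) x 221 (y) mm. Origin under its centre at bench level, +y to the robot's left, yaw within 0.2 rad. Floor 20 mm up, 12 mm rim round it. 16 mm high wire dividers at y = +-36 make three bays (68 mm clear, 133 long), centres y = 72 (left), 0, -72. Corner sockets at x +-60, y +-100: square tubes, 21 mm outside, 16 mm bore, mouth 50 mm and bottom 20 mm above origin.
- tier: Upper rack tier, loose, 0.5 kg: wire deck 128 (x) x 208 (y) mm, 80 to 88 mm up, on four 10 mm posts with tapered feet at x +-60, y +-100. Origin central, level with the feet. Central square egg seat of steel strip (56 mm outside, 50 inside, 88 to 114 mm up, faces square to x, y): grip it on opposite outer faces. A half turn is equal. Home, it is 20 mm above and straight over the tray's origin, axes parallel.
- bell: Chocolate bell, 60 mm high: lip of 51 mm diameter, upright round flank of 41 mm diameter from 18 to 40 mm height, domed shoulder, a small loop on top. Loose, dark chocolate, about 70 g, origin at the centre of its flat underside, z up. 
- hare: Chocolate hare sitting, slim, 62 mm high, with a round head and two long ears laid back: round body of 42 mm diameter with upright flanks up to 28 mm height (paws and tail stand out by no more than 5 mm). Loose, dark chocolate, about 70 g, origin at the centre of its flat underside, z up. It faces its own -x; which way it faces does not matter.
- hen: Chocolate hen sitting on a round ribbed nest, low and wide, 54 mm high, head with comb at one end and upright tail at the other: nest of 53 mm diameter with upright flanks up to 24 mm height, hen above within the same circle (beak and tail tips stand out by up to 5 mm). Loose, dark chocolate, about 70 g, origin at the centre of its flat underside, z up. It faces its own -x; which way it faces does not matter.
- egg: Big dark chocolate egg standing on its flattened blunt end, loose, 120 g, 92 mm high: foot 28 mm across, upright waist of 65 mm diameter from 36 to 52 mm up, fluted pointed top. Origin at the centre of its underside, z up. Home in the tier's seat, held by its round flank, its origin is about 103 mm above the tier's origin and over it.
- cutter: Steel ring cutter, 36 mm diameter, 30 mm high, loose, standing between the two rack parts; not part of the job. Origin under its centre.
- cutter_big: Steel ring cutter, 44 mm diameter, 35 mm high, loose, standing at the right; not part of the job. Origin under its centre.
- shaker: Steel cocoa shaker, 42 mm diameter, 75 mm high, loose, standing at the left; not part of the job. Origin under its centre.
There are look-alikes about, which are no part of the job. What is shaped like the egg but blue or pink is not meant.

How it is judged:
On the way, in this order (a step that is already met when the one before it is completed fails the run):
1. bell in the left bay, hen in the middle bay, hare in the right bay of the lower tray, upright and released (y of bell in the frame of tray between 0.045 and 0.095 m and x of bell in the frame of tray between -0.05 and 0.05 m and z of bell in the frame of tray between 0.015 and 0.026 m and angle between each of bell, hen, hare's own z axis and vertical below 0.15 rad and y of hen in the frame of tray between -0.02 and 0.02 m and x of hen in the frame of tray between -0.05 and 0.05 m and z of hen in the frame of tray between 0.015 and 0.026 m and y of hare in the frame of tray between -0.095 and -0.045 m and x of hare in the frame of tray between -0.05 and 0.05 m and z of hare in the frame of tray between 0.015 and 0.026 m and contact force between the fingers and bell below 0.2 N and contact force between the fingers and hen below 0.2 N and contact force between the fingers and hare below 0.2 N and linear speed of each of bell, hen, hare below 0.02 m/s), for 0.2 s.
2. upper tier on, its four posts down in the sockets, the figures below still in their bays (y of bell in the frame of tray between 0.045 and 0.095 m and x of bell in the frame of tray between -0.05 and 0.05 m and z of bell in the frame of tray between 0.015 and 0.026 m and angle between each of bell, hen, hare's own z axis and vertical below 0.15 rad and y of hen in the frame of tray between -0.02 and 0.02 m and x of hen in the frame of tray between -0.05 and 0.05 m and z of hen in the frame of tray between 0.015 and 0.026 m and y of hare in the frame of tray between -0.095 and -0.045 m and x of hare in the frame of tray between -0.05 and 0.05 m and z of hare in the frame of tray between 0.015 and 0.026 m and z of tier in the frame of tray between 0.014 and 0.026 m and horizontal distance between tier and tray below 0.008 m and angle between the x axis of tier and the x axis of tray, either way round below 0.08 rad and angle between tier's own z axis and vertical below 0.05 rad), for 0.2 s.
At the end, for the whole second after the job is handed in: Bell, hen, hare upright (0.15 rad) on the floor of the left, middle, right bay; tier level with posts fully down in the sockets (within 8 mm of centre, 6 mm of resting height); egg upright (0.17 rad) in the seat, within 10 mm of its centre; all released and at rest (all of step 2 and horizontal distance between egg and tier below 0.01 m and z of egg in the frame of tier between 0.092 and 0.112 m and angle between egg's own z axis and vertical below 0.17 rad and contact force between the fingers and bell below 0.2 N and contact force between the fingers and hen below 0.2 N and contact force between the fingers and hare below 0.2 N and contact force between the fingers and egg below 0.2 N and contact force between the fingers and tier below 0.2 N and linear speed of each of bell, hen, hare, egg, tier below 0.02 m/s); the robot touches nothing.
It fails at once if a chocolate figure is knocked over (tilted by more than 0.7 rad) (angle between any of bell, hen, hare, egg's own z axis and vertical above 0.7 rad).
It fails at once if a chocolate figure is dropped (moves faster than 0.7 m/s while the fingers do not hold it) ((linear speed of bell above 0.7 m/s and contact force between the fingers and bell below 0.2 N) or (linear speed of hen above 0.7 m/s and contact force between the fingers and hen below 0.2 N) or (linear speed of hare above 0.7 m/s and contact force between the fingers and hare below 0.2 N) or (linear speed of egg above 0.7 m/s and contact force between the fingers and egg below 0.2 N)).
It fails at once if a ring cutter or the shaker is moved by more than 25 mm (distance of any of cutter, cutter_big, shaker from where it was at the start of the episode above 0.025 m).
It also fails if it takes over 128 s, if anything falls off the work surface, if the arm or the gripper's body presses on something with over 40 N, if the wrist force passes 120 N, or if a joint passes its speed limit or range.

## Robot

A 6-joint arm with a two-finger parallel gripper is mounted at the origin on the work surface. World frame = base frame: x ahead of the robot, y to its left, z up, the work surface at z = 0. Lengths are in m, angles in rad, forces in N, time in s.
With the tool pointing down it reaches from about 0.275 to 0.875 m from the base axis. Payload 12.5 kg.
Tool frame: the origin (TCP) lies on the centre line of the jaws, within the pads' length; the fingertips stand r.finger_overhang ahead of it and the grasp point (between the pads) lies 3 mm ahead of it (r.finger_overhang is the distance from the TCP to the fingertips, in m); z points along the fingers, y is the direction in which the jaws open and shut (so a half turn about z gives the same grasp; the last joint's range is limited). The gripper opens to 85 mm and grips with 20 to 120 N. Pads are 22 mm wide; open, the fingers measure 114 mm over their backs; the gripper's body (76 mm by 85 mm) begins 54 mm behind the grasp point. The pads swing forward as they close: fully open they stand 13 mm farther back than shut.
Start: joints at [-1.431, 0.351, 1.652, -0, 1.139, -0.085], TCP at [0.123, -0.536, 0.253] pointing down, gripper open.
Joint ranges: [-2.75, 2.75], [-0.79, 2.1], [0.01, 2.65], [-1.57, 4.71], [0.07, 3.14], [-2.87, 2.87]. Speed limits (rad/s): [2.22, 2.22, 2.79, 3.14, 3.14, 3.14].

## Interface

Orientations are given as a unit quaternion [x, y, z, w].
In Python, from cell import r, optics gives the robot as it stands. The module is installed in compiled form; this text tells all that it offers. Calls block until the motion is done:
- r.move_to(position, orientation): joint-space move of the TCP to a pose.
- r.move_linear(position, rot=None, vel=0.15): straight line of the TCP; rot=None keeps the orientation; vel is the mean speed in m/s.
- r.set_joints(angles): joint-space move.
- r.set_gripper(opening, squeeze=None): opening from 0.0 (shut) to 1.0 (fully open); squeeze is the grip in N (None keeps the last); returns when the fingers have stopped.
- r.sleep(seconds).
- r.inverse_kinematics(position, orientation): joint angles nearest the present ones, or None.
- optics.get_image(name): name is "scene" or "top" or "wrist"; returns a dict with "pixels" (400x640x3 uint8, red, green, blue), "depth" (400x640 float32, m along the optical axis (not along the pixel's ray), 0 where there is no reading), "fx", "fy", "cx", "cy" (pixels), "camera_from_world" (4x4, takes a point from world to camera coordinates); the wrist camera has in their place "mount" (4x4, takes a point from camera to tool coordinates, whose origin is the TCP and whose axes are the flange's). Camera axes: x right, y down, z forward; pixel columns grow to the right and rows downward; lengths in m; the calibration is good to about 2 mm. A picture is of the moment at which its call begins: read the wrist's pose just before it.
A pose or a line that the arm cannot do raises r.PlanningError and nothing moves.
- r.hand_in(): hands the job in, once; it reports no verdict.
Readings, each from a call of its own:
- r.current_t(): time.
- r.current_q(): joint angles.
- r.current_qvel(): joint speeds.
- r.current_effort(): joint torques, N m.
- r.current_tool_pos(): TCP position.
- r.current_ee_rot(): TCP orientation.
- r.current_contact_force(): force on the tool from outside, world axes, zero at the start.
- r.current_torque(): the same for the moment, N m.
- r.current_opening(): opening from 0.0 (shut) to 1.0 (fully open).
Only numpy, scipy, OpenCV 4.12 (cv2) and the standard library are available. Lean on these libraries where they do the work, as an engineer would, in place of code of your own. Each camera call takes 0.05 s, during which the arm holds its last target. There are 200 camera calls.

## Working session

There is one attempt and no reset: what is moved stays moved. The work goes in short steps, each a Python script; the robot and the scene stay as the last script left them, time stands still between calls to the robot, and variables do not carry over. Pictures are saved under pics/ and viewed, on a budget of 14 in all, crops included, one or two more only if the job needs it, and the job is handed in when it is done.

```bash
mkdir -p pics
cat > h.py <<'E'
import numpy as np, cv2
from cell import r, optics
from scipy.spatial.transform import Rotation as R
def cloud(name):
    T=None
    if name=="wrist":
        p=np.array(r.current_tool_pos()); q=R.from_quat(r.current_ee_rot()).as_matrix()
        T=np.eye(4); T[:3,:3]=q; T[:3,3]=p
    d=optics.get_image(name)
    W=T@np.array(d["mount"]) if T is not None else np.linalg.inv(np.array(d["camera_from_world"]))
    z=d["depth"].astype(float); v,u=np.mgrid[:400,:640]
    P=np.stack([(u-d["cx"])/d["fx"]*z,(v-d["cy"])/d["fy"]*z,z],-1)@W[:3,:3].T+W[:3,3]
    P[z==0]=np.nan
    return d["pixels"],P,d,W
def save(n,img,s=1):
    cv2.imwrite(n,cv2.cvtColor(cv2.resize(img,None,fx=s,fy=s,interpolation=cv2.INTER_CUBIC),cv2.COLOR_RGB2BGR))
E
python3 - <<'E'
from h import *
for n in("scene","top"):
    im,P,d,W=cloud(n); save(f"pics/{n}0.png",im,1.25); print(n,d["fx"],W.round(3).tolist()); np.savez(f"{n}0.npz",im=im,P=P)
print(r.finger_overhang,r.current_t(),r.current_ee_rot())
E
```

```text
scene 380.7959935649894 [[0.149, 0.576, -0.804, 1.45], [0.989, -0.093, 0.116, -0.114], [-0.008, -0.812, -0.584, 0.689], [0.0, 0.0, 0.0, 1.0]]
top 379.9840927481949 [[0.028, -0.99, 0.141, 0.398], [-0.999, -0.026, 0.019, -0.002], [-0.016, -0.142, -0.99, 0.955], [0.0, 0.0, 0.0, 1.0]]
0.022 0.1 [ 9.93691291e-01  1.12148817e-01 -1.25897421e-05 -5.11537460e-04]
```

View pics/scene0.png

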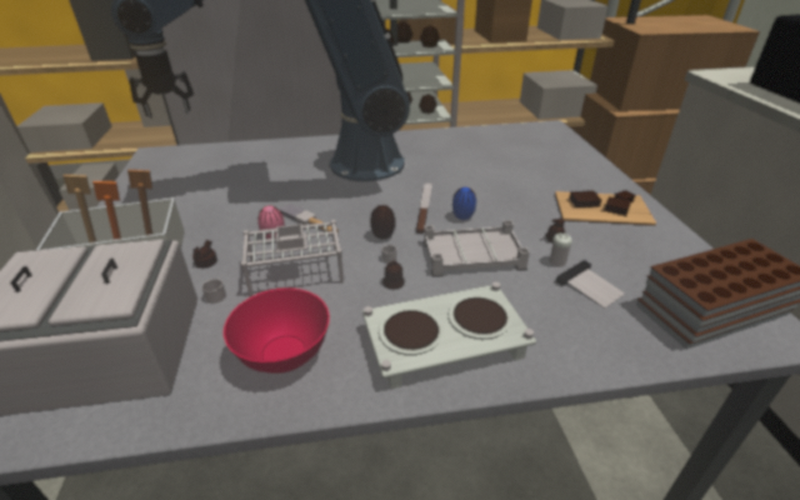

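View pics/top0.png

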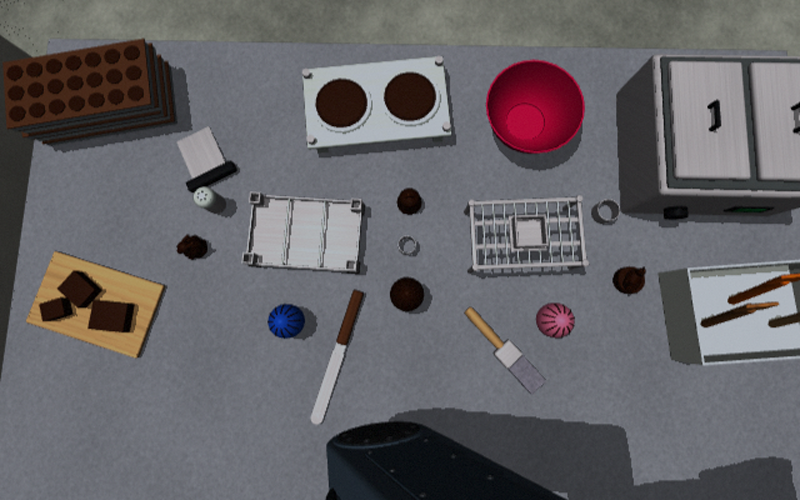

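The scene view has the tray at about (475,248) and the tier at (290,250). In the top view the dark brown figures are at (410,200) (bell by shape, beside the egg), (192,246) and (629,279) (one hen, one hare), and the egg is at (407,293). Blue (285,320) and pink (555,320) eggs are decoys. Next I'll measure these and crop the figures.

```bash
cat > m.py <<'E'
from h import *
z=np.load("top0.npz"); im,P=z["im"],z["P"]
s=np.load("scene0.npz")
C={"bell?":(410,200),"L?":(192,246),"R?":(629,279),"egg?":(407,293),"cutter":(408,245),"cbig":(607,211),"shaker":(204,198),"blue":(285,320),"pink":(555,320)}
crops=[]
for n,(a,b) in C.items():
    u,v=int(a/1.25),int(b/1.25); w=26
    Q=P[v-w:v+w,u-w:u+w].reshape(-1,3); Q=Q[Q[:,2]>0.012]
    cz=P[v-4:v+5,u-4:u+5].reshape(-1,3); c0=np.nanmedian(cz,0)[:2]
    Q=Q[np.hypot(*(Q[:,:2]-c0).T)<0.045]
    lo=Q[:,2]<0.024
    print(n,"top",np.nanmax(Q[:,2]).round(3),"n",len(Q),"bbox",Q[:,:2].min(0).round(3),Q[:,:2].max(0).round(3),"enc",[np.round(k,3) for k in cv2.minEnclosingCircle(Q[:,:2].astype(np.float32))],"scene:",end=" ")
    S=s["P"].reshape(-1,3); S=S[(S[:,2]>0.012)&(np.hypot(*(S[:,:2]-c0).T)<0.045)]
    print(len(S),S[:,:2].min(0).round(3),S[:,:2].max(0).round(3),S[:,2].max().round(3),"scene px")
# rack parts
for n,(a,b) in {"tray":(304,232),"tier":(528,235)}.items():
    u,v=int(a/1.25),int(b/1.25)
    X=P[v-45:v+45,u-60:u+60].reshape(-1,3); X=X[X[:,2]>0.014]
    if n=="tray": X=X[X[:,2]<0.056]
    rect=cv2.minAreaRect(X[:,:2].astype(np.float32)); print(n,len(X),rect,X[:,2].max(),np.bincount((X[:,2].clip(0,.13)/0.01).astype(int)))
k=lambda u,v,w=30:cv2.resize(im[v-w:v+w,u-w:u+w],(260,260),interpolation=cv2.INTER_CUBIC)
def ks(u,v,w=20):return cv2.resize(s["im"][v-w:v+w,u-w:u+w],(260,260),interpolation=cv2.INTER_CUBIC)
row1=np.hstack([k(328,160),k(154,197),k(503,223)])
row2=np.hstack([ks(315,220),ks(446,184),ks(164,203)])
save("pics/crops.png",np.vstack([row1,row2]))
E
python3 m.py
```

```text
bell? top 0.063 n 257 bbox [ 0.6   -0.023] [0.643 0.017] enc [array([ 0.622, -0.002]), np.float64(0.022)] scene: 229 [ 0.611 -0.023] [0.647 0.018] 0.06 scene px
L? top 0.063 n 316 bbox [0.495 0.403] [0.541 0.447] enc [array([0.517, 0.426]), np.float64(0.024)] scene: 155 [0.504 0.405] [0.54  0.443] 0.06 scene px
R? top 0.055 n 424 bbox [ 0.449 -0.464] [ 0.5   -0.411] enc [array([ 0.475, -0.439]), np.float64(0.028)] scene: 247 [ 0.455 -0.464] [ 0.505 -0.412] 0.051 scene px
egg? top 0.093 n 585 bbox [ 0.403 -0.034] [0.467 0.028] enc [array([ 0.434, -0.003]), np.float64(0.033)] scene: 448 [ 0.422 -0.035] [0.47  0.029] 0.091 scene px
cutter top 0.033 n 47 bbox [ 0.515 -0.018] [0.55  0.017] enc [array([ 0.532, -0.001]), np.float64(0.018)] scene: 98 [ 0.515 -0.016] [0.552 0.017] 0.03 scene px
cbig top 0.085 n 443 bbox [ 0.589 -0.45 ] [ 0.655 -0.373] enc [array([ 0.619, -0.411]), np.float64(0.04)] scene: 519 [ 0.588 -0.449] [ 0.654 -0.373] 0.164 scene px
shaker top 0.078 n 369 bbox [0.589 0.373] [0.63  0.414] enc [array([0.609, 0.394]), np.float64(0.022)] scene: 307 [0.597 0.373] [0.635 0.412] 0.075 scene px
blue top 0.094 n 631 bbox [0.345 0.192] [0.409 0.252] enc [array([0.377, 0.223]), np.float64(0.032)] scene: 400 [0.363 0.192] [0.414 0.256] 0.091 scene px
pink top 0.094 n 689 bbox [ 0.362 -0.313] [ 0.425 -0.25 ] enc [array([ 0.393, -0.282]), np.float64(0.032)] scene: 367 [ 0.379 -0.314] [ 0.432 -0.25 ] 0.09 scene px
tray 5128 ((0.5511203408241272, 0.2034876048564911), (0.22188404202461243, 0.14199534058570862), 87.60186004638672) 0.05268162752862682 [   0 2731 1655  537  157   48]
tier 2840 ((0.5538894534111023, -0.2549712061882019), (0.13276460766792297, 0.27869948744773865), 4.107700824737549) 0.1182976158723732 [   0   23   43   30   11   18   11    8 2220  236   84  156]
```

View pics/crops.png

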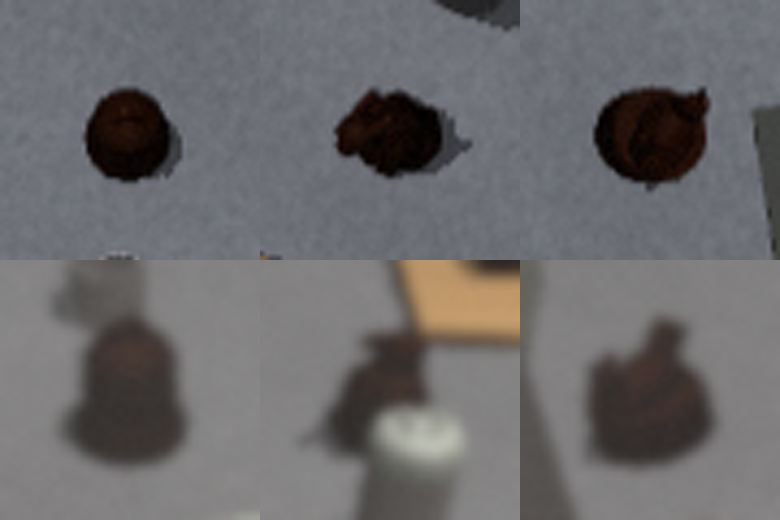

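Left is the bell (lip and dome). Middle is the hare: 62 mm high and slim, at top-view (192,246). Right is the hen: wide nest, 54 mm high, tail to the upper right, at (629,279). Next a wrist sweep for close-up measurements.

```bash
cat >> h.py <<'E'
def down(a): return (R.from_euler('z',a)*R.from_euler('x',np.pi)).as_quat()
def jaw(b):  # tool yaw so that jaws open along world angle b (mod pi)
    return (b+np.pi/2)
E
python3 - <<'E'
from h import *
z=np.load("top0.npz"); P=z["P"].reshape(-1,3)
X=P[(P[:,1]<-.47)&(P[:,1]>-.6)&(P[:,0]>.36)&(P[:,0]<.58)&(P[:,2]>.015)]
for x in (.4,.44,.48,.52,.56):
    q=X[abs(X[:,0]-x)<.01]; 
    if len(q): i=q[:,1].argmax(); print(x,q[i].round(3),q[:,2].max().round(3))
t=r.current_t()
ims=[]
for n,p in {"hen":(.46,-.42),"tier":(.54,-.25),"tray":(.54,.2),"hare":(.50,.41)}.items():
    r.move_to([p[0],p[1],.30],down(np.pi/2)); im,Q,d,W=cloud("wrist"); np.savez(n+"1.npz",im=im,P=Q,W=W); ims.append(im)
    print(n,r.current_t(),r.current_q(),W[:3,3].round(3), R.from_matrix(W[:3,:3]).as_euler('xyz').round(2))
print(np.array(d["mount"]).round(3),d["fx"])
save("pics/w1.png",cv2.resize(np.vstack([np.hstack(ims[:2]),np.hstack(ims[2:])]),(800,500),interpolation=cv2.INTER_AREA))
E
```

```text
0.4 [ 0.408 -0.509  0.043] 0.163
0.44 [ 0.447 -0.505  0.098] 0.231
0.48 [ 0.49  -0.501  0.017] 0.23
hen 1.5 [-8.16589238e-01  4.45248487e-01  1.39494481e+00 -1.92082796e-04
  1.30174004e+00 -8.14080580e-01] [ 0.46  -0.354  0.42 ] [ 2.87  0.   -0.  ]
tier 2.325 [-5.14421284e-01  3.92279128e-01  1.47326585e+00 -4.03246143e-04
  1.27595365e+00 -5.12702340e-01] [ 0.54  -0.184  0.421] [2.87 0.   0.  ]
tray 4.025 [ 2.72152509e-01  3.55577935e-01  1.52600724e+00 -1.62760881e-04
  1.25998494e+00  2.73514698e-01] [0.541 0.266 0.421] [2.87 0.   0.  ]
hare 4.9417 [ 6.12345235e-01  4.90833543e-01  1.32446760e+00 -3.62654604e-04
  1.32636793e+00  6.14001373e-01] [0.501 0.476 0.421] [2.87 0.   0.  ]
[[ 0.001 -0.965 -0.264  0.067]
 [ 1.     0.002 -0.001  0.001]
 [ 0.001 -0.264  0.965 -0.121]
 [ 0.     0.     0.     1.   ]] 319.2430732707401
```

View pics/w1.png

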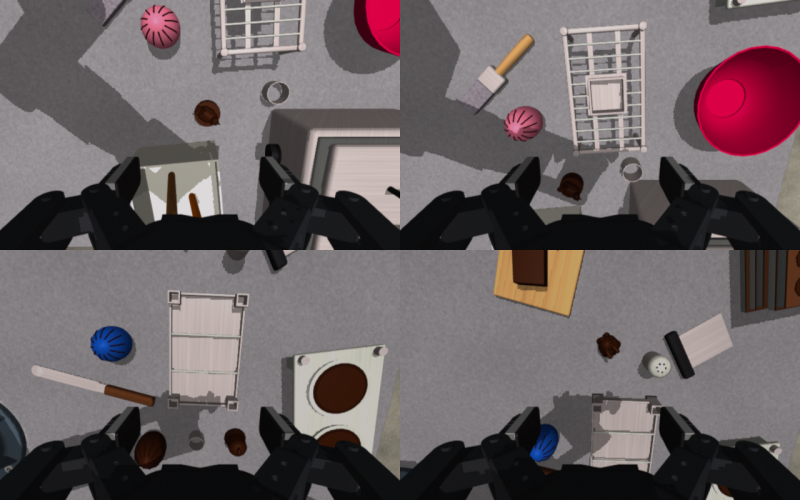

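Wrist mosaic: hen (top-left 207,112), tier with seat (top-right 605,95), tray empty (bottom-left 208,350), hare (bottom-right 608,345) beside the shaker. Now I'll fit the poses.

```bash
cat > fit.py <<'E'
from h import *
from scipy.optimize import least_squares
def rect(X):
    (c,(w,h),a)=cv2.minAreaRect(X[:,:2].astype(np.float32))
    if w<h: w,h,a=h,w,a+90
    return np.round(c,4),round(w,4),round(h,4),round(((a+90)%180-90),2)  # a: long axis angle deg
def near(P,c,rad): 
    P=P.reshape(-1,3); return P[np.hypot(P[:,0]-c[0],P[:,1]-c[1])<rad]
def box(X,lo,hi): return X[(X[:,2]>lo)&(X[:,2]<hi)]
E
python3 - <<'E'
from fit import *
L=lambda n:np.load(n+".npz")["P"]
for src in("tray1","top0"):
    X=near(L(src),(.551,.2035),.145); print("tray",src,rect(box(X,.038,.057)),rect(box(X,.026,.057)))
for src in("tier1","top0"):
    X=near(L(src),(.554,-.235),.128); print("tier",src,rect(box(X,.076,.096)),"seat",rect(box(near(L(src),(.554,-.235),.05),.1,.122)),np.percentile(box(X,.07,.13)[:,2],[5,50,95]).round(3))
    Y=box(X,.05,.125);print(Y[:,:2].min(0),Y[:,:2].max(0))
for n,c,src,lo,hi in(("hen",(.475,-.439),("hen1","top0","scene0"),.006,.024),("hare",(.517,.426),("hare1","top0","scene0"),.006,.03),("bell",(.622,-.002),("top0","scene0"),.018,.042),("egg",(.434,-.003),("top0","scene0"),.034,.056)):
    rad={"hen":.0265,"hare":.021,"bell":.0205,"egg":.0325}[n]
    A=[]
    for s in src:
        X=box(near(L(s),c,.045),lo,hi); print(n,s,len(X),rect(X)[:3] if len(X)>4 else "",end=" ")
        if len(X)<6: print();continue
        f=least_squares(lambda p:np.hypot(X[:,0]-p[0],X[:,1]-p[1])-rad,c,loss="soft_l1",f_scale=.001).x; print(f.round(4))
im=np.load("hen1.npz")["im"]; im2=np.load("hare1.npz")["im"]
a=im[145:215,290:370]; b=im2[110:200,290:400]
save("pics/c2.png",np.hstack([cv2.resize(a,(400,350),interpolation=cv2.INTER_CUBIC),cv2.resize(b,(400,350),interpolation=cv2.INTER_CUBIC)]))
E
```

```text
tray tray1 (array([0.514 , 0.2054]), 0.2214, 0.2158, 87.6) (array([0.5141, 0.2053]), 0.2215, 0.2159, 87.66)
tray top0 (array([0.5139, 0.2049]), 0.2217, 0.2156, 87.74) (array([0.5141, 0.205 ]), 0.2219, 0.216, 87.6)
tier tier1 (array([ 0.5522, -0.2229]), 0.21, 0.1312, -86.54) seat (array([ 0.5515, -0.2222]), 0.0562, 0.056, -86.31) [0.085 0.088 0.113]
[ 0.48159826 -0.3313994 ] [ 0.62362021 -0.11565519]
tier top0 (array([ 0.5521, -0.2232]), 0.2102, 0.1303, -86.87) seat (array([ 0.5514, -0.2224]), 0.0573, 0.0568, -85.88) [0.083 0.087 0.111]
[ 0.48279755 -0.33058146] [ 0.62234603 -0.1154612 ]
hen hen1 364 (array([ 0.4745, -0.4372]), 0.0521, 0.0509) [ 0.4743 -0.4393]
hen top0 162 (array([ 0.4744, -0.4368]), 0.0521, 0.0493) [ 0.4753 -0.4403]
hen scene0 135 (array([ 0.4852, -0.4341]), 0.0518, 0.0374) [ 0.4734 -0.4398]
hare hare1 193 (array([0.5177, 0.4293]), 0.0449, 0.0445) [0.5178 0.4288]
hare top0 108 (array([0.5148, 0.4189]), 0.0485, 0.0341) [0.518  0.4273]
hare scene0 56 (array([0.529 , 0.4158]), 0.0435, 0.0195) [0.5178 0.4274]
bell top0 55 (array([ 0.622 , -0.0028]), 0.0394, 0.0386) [ 0.6238 -0.003 ]
bell scene0 110 (array([ 0.6369, -0.0028]), 0.0399, 0.0199) [ 0.6236 -0.0026]
egg top0 26 (array([ 0.4343, -0.002 ]), 0.0642, 0.0608) [ 0.4347 -0.0036]
egg scene0 129 (array([ 0.4517, -0.0054]), 0.0636, 0.037) [ 0.4339 -0.0023]
```

View pics/c2.png

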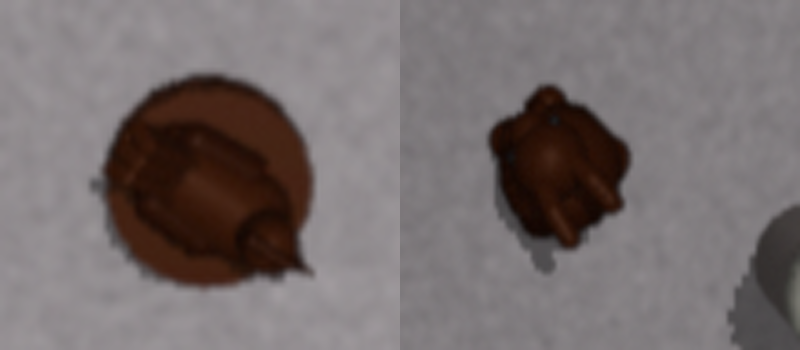

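The crop shows the hen's beak to the lower right (facing about -40°) and the hare's ears to the lower right (facing about 130°). I'll set jaw directions to avoid both, and start with the hare because the arm is already there.

```bash
cat >> h.py <<'E'
tc=np.array([.5511,.2035]); ty=np.deg2rad(-2.4)
def tw(x,y): return tc+np.array([np.cos(ty)*x-np.sin(ty)*y,np.sin(ty)*x+np.cos(ty)*y])
def pick(c,b,z,op,sq,zh=.22):
    r.set_gripper(op); r.move_to([*c,zh],down(jaw(b))); r.move_linear([*c,z+.03],vel=.25); r.move_linear([*c,z],vel=.06)
    r.set_gripper(0,sq); o=r.current_opening(); r.move_linear([*c,z+.02],vel=.08); r.move_linear([*c,zh],vel=.25)
    print("grip",round(o*85,1),"lifted",round(r.current_opening()*85,1),"F",np.round(r.current_contact_force(),2),"t",r.current_t())
def place(c,b,z,op,zh=.22):
    r.move_to([*c,zh],down(jaw(b))); r.move_linear([*c,z+.02],vel=.2); r.move_linear([*c,z],vel=.04)
    print("down F",np.round(r.current_contact_force(),2),np.round(r.current_tool_pos(),4))
    r.sleep(.2); r.set_gripper(op); r.move_linear([*c,z+.03],vel=.06); r.move_linear([*c,zh],vel=.3); print("t",r.current_t())
E
python3 - <<'E'
from fit import *
for s in("tray1","top0"):
    X=np.load(s+".npz")["P"].reshape(-1,3); D=X[:,:2]-tc; l=D@np.array([[np.cos(ty),-np.sin(ty)],[np.sin(ty),np.cos(ty)]])
    X=X[(abs(l[:,0])<.08)&(abs(l[:,1])<.12)]; print(rect(box(X,.024,.057)),rect(box(X,.04,.057)))
pick((.518,.428),np.deg2rad(41),.024,.75,30)
place(tw(0,-.072),ty,.024+.0215,.75)
im,P,d,W=cloud("wrist"); np.savez("tray2.npz",im=im,P=P,W=W); save("pics/p1.png",im)
E
```

```text
(array([0.5515, 0.2039]), 0.2214, 0.1412, 87.58) (array([0.5514, 0.2038]), 0.2214, 0.141, 87.6)
(array([0.5511, 0.2035]), 0.2219, 0.142, 87.6) (array([0.5509, 0.2034]), 0.2217, 0.1416, 87.74)
grip 40.9 lifted 40.5 F [-0.12 -0.52 -1.37] t 9.0583
down F [-0.66 -0.84 -0.59] [0.5481 0.1315 0.0454]
t 13.6083
```

View pics/p1.png

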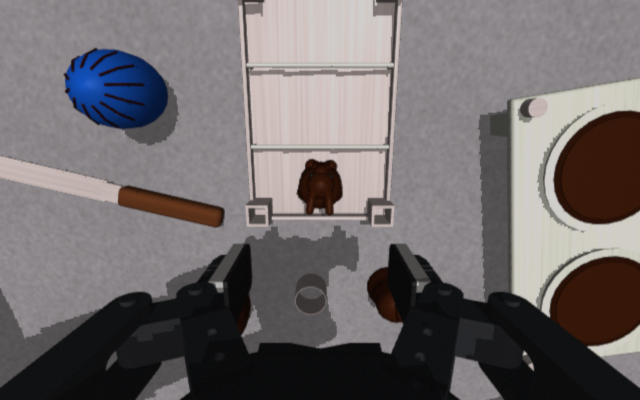

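The hare stands upright in the right bay (320,185). Now the bell, then the hen.

Run:
```python
from h import *
pick((.6237,-.0028),ty,.042,.8,30)
place(tw(0,.072),ty,.042+.0215,.8)
pick((.4745,-.4396),np.deg2rad(18),.024,.85,30)
place(tw(0,0),ty,.024+.0215,.85)
r.move_to([*(tc-[0,.06]),.30],down(np.pi/2))
im,P,d,W=cloud("wrist"); np.savez("tray3.npz",im=im,P=P,W=W); save("pics/p2.png",im)
```

```text
grip 39.7 lifted 39.7 F [-0.01  0.05 -0.54] t 17.4917
down F [-0.2   1.19  0.22] [0.5541 0.2754 0.0634]
t 21.9
grip 50.7 lifted 50.7 F [-0.36  0.31 -0.77] t 27.7167
down F [-0.78  0.25 -0.84] [0.5511 0.2035 0.0453]
t 33.425
```

View pics/p2.png

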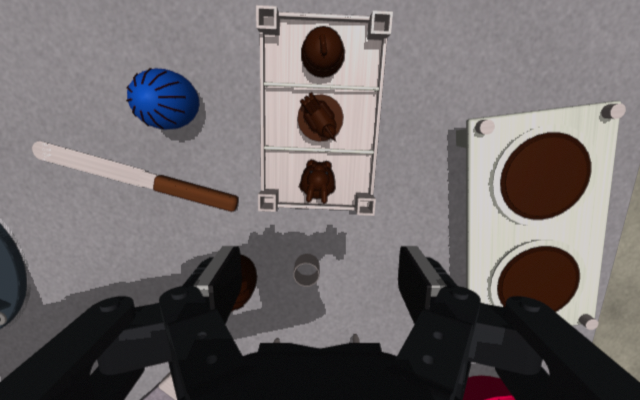

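All three are upright in their bays: bell (322,50), hen (320,117), hare (317,182). Now I'll grip the tier's seat, lift, and measure how it sits in the hand.

Run:
```python
from fit import *
X=np.load("tray3.npz")["P"].reshape(-1,3); D=X[:,:2]-tc; l=D@np.array([[np.cos(ty),-np.sin(ty)],[np.sin(ty),np.cos(ty)]])
X=X[(abs(l[:,0])<.08)&(abs(l[:,1])<.12)]; Y=X[(abs(l[(abs(l[:,0])<.08)&(abs(l[:,1])<.12)][:,1])>.085)]
print("tray",rect(box(X,.024,.057)),rect(box(Y,.04,.057)))
c=np.array([.5518,-.2226]); b=np.deg2rad(3.5)
r.set_gripper(.9); r.move_to([*c,.22],down(jaw(b))); r.move_linear([*c,.15],vel=.2); r.move_linear([*c,.113],vel=.05)
print("F",np.round(r.current_contact_force(),2))
r.set_gripper(0,90); print("grip",r.current_opening()*85)
r.move_linear([*c,.14],vel=.08); print("F",np.round(r.current_contact_force(),2),r.current_opening()*85)
r.move_linear([*c,.27],vel=.2)
im,P,d,W=cloud("wrist"); np.savez("held.npz",im=im,P=P,W=W); save("pics/held.png",im)
Q=P.reshape(-1,3); Q=Q[np.hypot(Q[:,0]-c[0],Q[:,1]-c[1])<.13]; print(np.histogram(Q[:,2],bins=np.arange(.2,.32,.01)))
print(r.current_tool_pos(),r.current_t())
```

```text
tray (array([0.5513, 0.204 ]), 0.2215, 0.1415, 87.58) (array([0.5512, 0.204 ]), 0.2214, 0.1412, 87.63)
F [ 0.18 -0.81  1.13]
grip 53.74896817869768
F [ 0.24  0.25 -4.8 ] 53.93499092180926
(array([  225,   231,   187,  5133, 33919,  2928,  6485,  1281,  1422,
        2013,  9402]), array([0.2 , 0.21, 0.22, 0.23, 0.24, 0.25, 0.26, 0.27, 0.28, 0.29, 0.3 ,
       0.31]))
[ 0.55118667 -0.22230086  0.26820134] 38.6417
```

View pics/held.png

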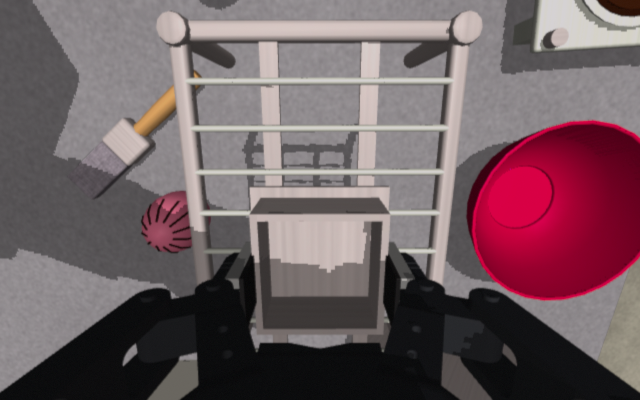

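The tier is held squarely by the seat, with its two far posts at (172,28) and (467,28). I'll compute tilt and offset in the hand from these.

Run:
```python
from fit import *
P=np.load("held.npz")["P"]; W=np.load("held.npz")["W"]
c=np.array(r.current_tool_pos()); print(c, R.from_quat(r.current_ee_rot()).as_euler('xyz',degrees=True).round(2))
cs=[]
for u,v in((172,28),(467,28)):
    q=P[v-24:v+25,u-24:u+25].reshape(-1,3); q=q[q[:,2]>.22]
    t=np.nanmedian(P[v-4:v+5,u-4:u+5].reshape(-1,3),0); cs.append(t); print("post",t.round(4))
# bar side edges, seat rim
Q=P.reshape(-1,3); l=(Q-c)[:,:2]@np.array([[np.cos(.061),-np.sin(.061)],[np.sin(.061),np.cos(.061)]])
s=Q[(abs(l[:,0])<.023)&(l[:,1]>.02)&(l[:,1]<.032)&(Q[:,2]>.262)]; print("rim far",len(s),s.mean(0).round(4), "ymin/max",s[:,1].min().round(4),s[:,1].max().round(4))
m=(abs(l[:,0])<.07)&(l[:,1]>-.02)&(l[:,1]<.11)&(Q[:,2]>.228)&(Q[:,2]<.258)&((abs(l[:,0])>.035)|(l[:,1]>.035))&~((abs(l[:,0])<.06)&(l[:,1]<.03))
D=Q[m]; A=np.c_[D[:,:2]-c[:2],np.ones(len(D))]; k=np.linalg.lstsq(A,D[:,2],rcond=None)[0]; print("plane",k.round(4),len(D))
d=cs[1]-cs[0]; print("yaw of x axis deg",np.rad2deg(np.arctan2(d[1],d[0])),np.linalg.norm(d[:2]))
mid=(cs[0]+cs[1])/2; f=np.arctan2(d[1],d[0]); print("centre est",mid[:2]-0.1*np.array([-np.sin(f),np.cos(f)]))
```

```text
[ 0.55118667 -0.22230086  0.26820134] [-1.7986e+02 -8.0000e-02  9.3500e+01]
post [ 0.4863 -0.126   0.247 ]
post [ 0.605  -0.1186  0.2466]
rim far 1478 [ 0.5496 -0.1952  0.2717] ymin/max -0.2035 -0.192
plane [-0.0046  0.0148  0.2408] 24661
yaw of x axis deg 3.5439439735350082 0.1189727820380448
centre est [ 0.55182011 -0.22208812]
```

Run:
```python
from h import *
g=np.array([.5509,.2038]); q=down(jaw(ty))
def go(z,vel):
    r.move_linear([*(g+off),z+dz],vel=vel)
off=np.zeros(2); dz=0
r.move_to([*g,.27],q); r.sleep(.2)
for _ in range(2):
    p=np.array(r.current_tool_pos()); off=off+g-p[:2]; dz+=.27-p[2]; go(.27,.1); r.sleep(.1)
print("hover",np.round(r.current_tool_pos(),4),R.from_quat(r.current_ee_rot()).as_euler('xyz',degrees=True).round(2),np.round(r.current_contact_force(),1))
go(.175,.15); r.sleep(.1)
F0=np.array(r.current_contact_force()); print("above mouth",np.round(r.current_tool_pos(),4),F0.round(1))
for z in np.arange(.170,.1305,-.003):
    go(z,.05); F=np.array(r.current_contact_force())-F0; print(round(z,4),np.round(r.current_tool_pos(),4),F.round(1))
    if F[2]>10: break
print(r.current_t())
```

```text
hover [0.5509 0.2038 0.27  ] [180.   -0.   87.6] [-0.3  0.4 -3.7]
above mouth [0.5515 0.204  0.1762] [ 0.2 -0.5 -4.1]
0.17 [0.5508 0.2038 0.1699] [-0.8 -0.3 -0.6]
0.167 [0.5508 0.2038 0.1668] [0.8 0.8 0.7]
0.164 [0.5508 0.2038 0.1638] [ 0.   0.3 -0.2]
0.161 [0.5507 0.2038 0.1608] [0.9 1.7 0.5]
0.158 [0.5508 0.2038 0.1578] [-0.7 -0.2 -0.7]
0.155 [0.5508 0.2038 0.1548] [-1.6  1.  -0.7]
0.152 [0.5508 0.2038 0.1518] [-0.4  0.5 -0.1]
0.149 [0.5508 0.2038 0.1488] [-0.7 -0.  -0.2]
0.146 [0.5508 0.2038 0.1458] [ 0.1  0.1 -1.3]
0.143 [0.5508 0.2038 0.1428] [-0.3  0.1  0.3]
0.14 [0.5508 0.2038 0.1398] [-0.3  1.3 -0.8]
0.137 [0.5507 0.2038 0.1368] [-0.2  0.1 -0.8]
0.134 [0.551  0.2039 0.134 ] [-0.1  0.5  0.2]
0.131 [0.5512 0.2039 0.1337] [-10.2  -3.   29.4]
45.5
```

The feet slid in without resistance and bottomed at the expected height. Release, then look.

Run:
```python
from fit import *
g=np.array([.5509,.2038])
r.move_linear([*g,.1338],vel=.02); print(np.round(r.current_contact_force(),1))
r.set_gripper(.9); r.move_linear([*g,.16],vel=.05); r.move_linear([*g,.24],vel=.3)
r.move_to([*(g-[0,.07]),.30],down(np.pi/2)); im,P,d,W=cloud("wrist"); save("pics/on.png",im); np.savez("on.npz",P=P,im=im)
t,PT,_,_=cloud("top"); s,PS,_,_=cloud("scene"); np.savez("on2.npz",t=t,PT=PT,s=s,PS=PS)
for Q in(P,PT):
    X=near(Q,g,.14); m=(abs(X[:,0]-g[0])<.08)&(abs(X[:,1]-g[1])<.12); X=X[m]
    print("deck",rect(box(X,.09,.117)),"seat",rect(box(near(Q,g,.05),.122,.15)))
    D=box(X,.1,.117); A=np.c_[D[:,:2]-g,np.ones(len(D))]; print(np.linalg.lstsq(A,D[:,2],rcond=None)[0].round(4))
for n,Q in(("egg top",PT),("egg scene",PS)):
    X=box(near(Q,(.434,-.003),.045),.034,.056); print(n,len(X),least_squares(lambda p:np.hypot(X[:,0]-p[0],X[:,1]-p[1])-.0325,(.434,-.003),loss="soft_l1",f_scale=.001).x.round(4))
print(r.current_t())
crop=cv2.resize(s[150:240,310:460],(640,384),interpolation=cv2.INTER_CUBIC)
save("pics/on.png",cv2.resize(np.vstack([im,crop]),(480,588)))
```

```text
[-1.1 -0.7  2.4]
deck (array([0.5501, 0.1998]), 0.2027, 0.1318, 88.31) seat (array([0.5515, 0.2044]), 0.056, 0.0559, 87.9)
[-0.0015 -0.0014  0.1075]
deck (array([0.5507, 0.2023]), 0.2099, 0.1312, 87.8) seat (array([0., 0.]), 0.0, 0.0, 0.0)
[-0.0029 -0.0029  0.1071]
egg top 25 [ 0.4348 -0.0034]
egg scene 129 [ 0.434  -0.0026]
47.85
```

View pics/on.png

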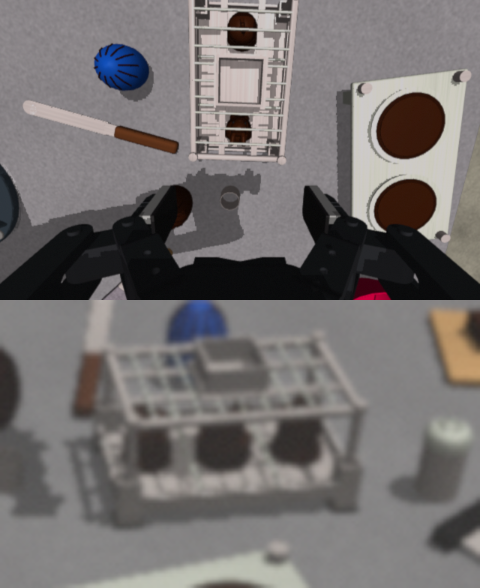

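The tier is level (deck at 108 mm, tilt under 0.003) and centred, and the figures stand beneath it. The dark egg is the one at (.4345,-.003), 92 mm high and 65 mm at the waist; the other egg shapes are the blue and pink decoys. Now I'll place it.

Run:
```python
from h import *
t0=r.current_t()
pick((.4345,-.003),ty,.049,1.0,40,zh=.26)
g=np.array([.5509,.2041]); q=down(jaw(ty))
r.move_to([*g,.26],q); r.sleep(.1); e=g-np.array(r.current_tool_pos())[:2]; h=g+e
r.move_linear([*h,.185],vel=.15); r.sleep(.1); F0=np.array(r.current_contact_force())
for z in np.arange(.182,.166,-.0015):
    r.move_linear([*h,z],vel=.03); F=np.array(r.current_contact_force())-F0; print(round(z,4),np.round(r.current_tool_pos(),4),F.round(1))
    if F[2]>3: break
im,P,d,W=cloud("wrist"); s=optics.get_image("scene")["pixels"]; 
c=cv2.resize(s[140:240,310:460],(640,426),interpolation=cv2.INTER_CUBIC); save("pics/egg.png",cv2.resize(np.vstack([im,c]),(440,568)))
print(r.current_t())
```

```text
grip 63.7 lifted 63.5 F [-0.61 -0.51 -1.38] t 52.0667
0.182 [0.5511 0.2055 0.1822] [-0.4  1.5  0.3]
0.1805 [0.5511 0.2055 0.1805] [-0.5  0.7 -0.6]
0.179 [0.551  0.2055 0.1789] [ 0.8  1.  -0.4]
0.1775 [0.551  0.2055 0.1774] [0.1 1.4 0.2]
0.176 [0.551  0.2055 0.1759] [ 0.7  0.5 -0.6]
0.1745 [0.5511 0.2055 0.1745] [0.4 0.1 0.1]
0.173 [0.5513 0.2053 0.1733] [-0.  -2.8  4.7]
55.7083
```

View pics/egg.png

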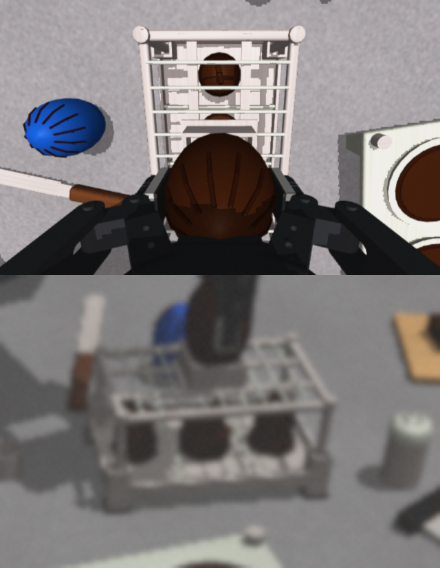

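The egg is in the seat's mouth, but my sag correction pushed y 1.4 mm too far. Back off, recentre, set down and release.

Run:
```python
from h import *
g=np.array([.5509,.2041])
r.move_linear([*g,.1765],vel=.03); r.sleep(.2); F0=np.array(r.current_contact_force())
for z in np.arange(.175,.1695,-.001):
    r.move_linear([*g,z],vel=.02); r.sleep(.05); F=np.array(r.current_contact_force())-F0; print(round(z,4),np.round(r.current_tool_pos(),4),F.round(1))
    if F[2]>3: break
r.set_gripper(1.0); r.sleep(.2); r.move_linear([*g,.20],vel=.05); r.move_linear([*g,.30],vel=.2)
r.move_to([g[0],g[1]-.07,.33],down(np.pi/2)); r.sleep(.3)
im,P,d,W=cloud("wrist"); t,PT,_,_=cloud("top"); s,PS,_,_=cloud("scene")
from fit import *
for Q in(P,PT,PS):
    X=near(Q,g,.06); X=X[X[:,2]>.15]; Y=box(X,.157,.178); print("egg top",X[X[:,2].argmax()].round(4),least_squares(lambda p:np.hypot(Y[:,0]-p[0],Y[:,1]-p[1])-.0325,g,loss="soft_l1",f_scale=.001).x.round(4))
    V=X[X[:,2]>X[:,2].max()-.012]; print("tip mean",V.mean(0).round(4))
    D=box(near(Q,g,.13),.1,.117); A=np.c_[D[:,:2]-g,np.ones(len(D))]; print("deck",np.linalg.lstsq(A,D[:,2],rcond=None)[0].round(4))
c=cv2.resize(s[130:240,300:465],(640,426),interpolation=cv2.INTER_CUBIC); save("pics/fin.png",cv2.resize(np.vstack([im,c,cv2.resize(t,(640,400))]),(300,575)) if 0 else np.vstack([cv2.resize(np.hstack([im,t]),(800,250),interpolation=cv2.INTER_AREA),cv2.resize(c,(800,340))[:, :]]))
print(r.current_t())
```

```text
0.175 [0.5509 0.2041 0.1749] [-1.2 -0.5 -0. ]
0.174 [0.5509 0.2041 0.174 ] [-1.4  0.2  0.7]
0.173 [0.5509 0.2041 0.173 ] [-1.6 -0.1  0.2]
0.172 [0.551  0.2041 0.1721] [-1.1 -0.9  3.4]
egg top [0.5698 0.1554 0.4069] [0.5514 0.204 ]
tip mean [0.551  0.1516 0.4002]
deck [-0.0003  0.0003  0.1074]
egg top [0.4972 0.1798 0.6318] [0.5509 0.2041]
tip mean [0.5193 0.1811 0.625 ]
deck [-0.0003  0.0035  0.1074]
egg top [0.591  0.1638 0.5616] [0.5512 0.2043]
tip mean [0.5866 0.179  0.5557]
deck [ 0.0041 -0.0008  0.1048]
60.1417
```

View pics/fin.png

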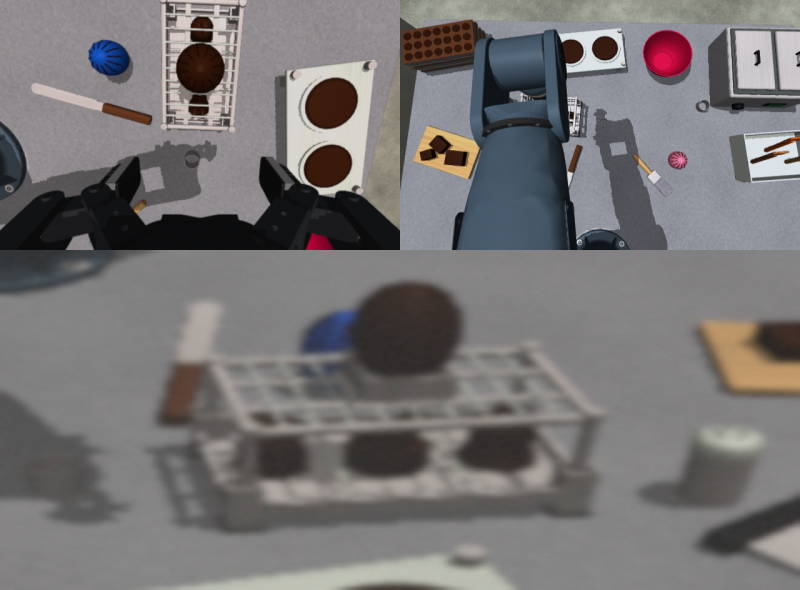

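Run:
```python
from fit import *
im,P,d,W=cloud("wrist"); X=near(P,(.5509,.2041),.04); X=X[(X[:,2]>.15)&(X[:,2]<.23)]
V=X[X[:,2]>X[:,2].max()-.005]; print(X[:,2].max(),V.mean(0))
if X[:,2].max()>.208: r.hand_in()
```

```text
0.21623479913314206 [0.5515036  0.20413355 0.21295721]
the job is handed in; nothing more can be done
```

The rack is loaded and the job was handed in at about 60 s of the 128 s limit; the hand-in reports no verdict.

- **Figures:** The hare, then the bell, then the hen were set down in the right, left and middle bays. Pictures from above, and one from the side through the rack, showed all three standing upright in the tray.
- **Tier:** I lowered it into the sockets by the egg seat. It bottomed at the expected height, with a brief 29 N contact as it seated. The deck measured about 107.5 mm high against 108 mm nominal. It was level to within about 0.004 rad, and the seat was within about 1 mm of the tray centre.
- **Egg:** On the first try it touched the seat's rim about 1.4 mm off in y, because I had over-corrected the arm position. I lifted it slightly, recentred it and set it down. At the last check its tip was within 1 mm of the seat centre, at 0.216 m against 0.215 m expected.
- **Cutters and shaker:** They looked undisturbed in the final pictures. I did not measure their positions again, and the arm hid the rack in the last overhead view.

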